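# Pantry stock check with a touch wand

## Task

Take the stock-check wand out of its leaning holster and press its sprung tip gently onto the raised spot in the middle of each of the three cans' lids, the shortest can first, then the middle one, then the tallest, holding each press for about half a second so that the tip visibly yields. Then slide the wand back into its holster, fully home, and let go. Do not shift or knock the cans, the bottle, the jar or the carton.

Things in the scene. Friction and masses are not known exactly. Their poses are not given: they have to be found in the camera images.
- wand: loose wand, 186 mm long, about 0.16 kg; starts fully home in the holster. Along its z (tip to head): sprung steel tip z=-120 to -108 mm, tapered nose to -92, round black barrel of 18 mm diameter to 0, steel collar of 34 mm diameter 0 to 6, black block head 6 to 66, which is 36 mm along x and 26 mm along y (grip across y, at about z=40). Origin: on the axis, underside of the collar
- wand_tip (a point): the end of the wand's sprung tip (ball end, 9 mm diameter), on the wand's axis, 120 mm below the collar's underside when not pressed
- plunger (a joint): how far the sprung tip is pushed into the wand: 0 = out, 0.008 m = fully in; it yields at 1 N and takes 5 N to push fully in, then it is rigid
- holster: fixed stand of the wand: dark steel foot plate 120 x 90 x 12 mm with a short upright, carrying the grey leaning pocket, 160 mm high overall. Origin: centre of the foot's underside; the pocket leans to -x of its own frame
- pocket: grey square pocket fixed on the holster: bore 21 x 21 mm, 131 mm deep, walls 4 mm. Origin: centre of its mouth, 152 mm above the counter; z points out of the mouth along the bore, leaning 25 degrees from vertical; y is level. When the wand is fully home its collar rests on the mouth: its origin and z coincide with these (at the start its y too)
- can_short: the shortest of three food cans standing on the counter: plain steel with a cream paper label, loose, 68 mm diameter, 62 mm high to the top of the lid spot. Origin: centre of its underside, z up; its yaw is random and means nothing
- can_short_spot (a point): centre of the top of the raised round dark rubber spot (24 mm diameter, 1.5 mm high) in the middle of that can's lid
- can_middle: the middle-sized of three food cans standing on the counter: plain steel with a cream paper label, loose, 74 mm diameter, 90 mm high to the top of the lid spot. Origin: centre of its underside, z up; its yaw is random and means nothing
- can_middle_spot (a point): centre of the top of the raised round dark rubber spot (24 mm diameter, 1.5 mm high) in the middle of that can's lid
- can_tall: the tallest of three food cans standing on the counter: plain steel with a cream paper label, loose, 84 mm diameter, 118 mm high to the top of the lid spot. Origin: centre of its underside, z up; its yaw is random and means nothing
- can_tall_spot (a point): centre of the top of the raised round dark rubber spot (24 mm diameter, 1.5 mm high) in the middle of that can's lid
- bottle: bystander: green glass bottle, 66 mm diameter, 300 mm high, standing loose. Origin: centre of its underside
- jar: bystander: glass storage jar, 88 mm diameter, 200 mm high, standing loose. Origin: centre of its underside
- carton: bystander: upright cardboard food carton, 60 mm along its x, 140 mm along its y, 210 mm high, standing loose. Origin: centre of its underside
Not all that is in view belongs to the job. Leave any pink or turquoise look-alike of the wand alone.

How it is judged:
By the outcome, as a careful person would: the job done as asked, in the order asked, and still so for the second after the job is handed in, with the robot touching nothing.
It also fails if it takes over 72 s, if anything falls off the work surface, if the arm or the gripper's body presses on something with over 40 N, if the wrist force passes 120 N, or if a joint passes its speed limit or range.

## Robot

A 6-joint arm with a two-finger parallel gripper is mounted at the origin on the work surface. World frame = base frame: x ahead of the robot, y to its left, z up, the work surface at z = 0. Lengths are in m, angles in degrees, forces in N, time in s.
With the tool pointing down it reaches from about 0.25 to 0.725 m from the base axis. Payload 9.7 kg.
Tool frame: the origin (TCP) lies between the finger pads; the fingertips stand bot.tcp_to_tips ahead of it and the grasp point (between the pads) lies 2 mm behind it (bot.tcp_to_tips is the distance from the TCP to the fingertips, in m); z points along the fingers, y is the line along which they close (so a half turn about z gives the same grasp; the last joint's range is limited). The gripper opens to 85 mm and grips with 20 to 120 N. Pads are 22 mm wide; open, the fingers measure 114 mm over their backs; the gripper's body (76 mm by 85 mm) begins 54 mm behind the grasp point. The pads swing forward as they close: fully open they stand 13 mm farther back than shut.
Start: joints at [0, 4.979, 10.078, 95.1, 0, 90], TCP at [0.55, -0, 0.248] pointing down, gripper open.
Joint ranges: [-179.16, 179.16], [-48.56, 103.87], [-65.8, 70.77], [-126.05, 130.52], [-82.76, 87.17], [-180, 180]. Speed limits (degrees/s): [127.2, 127.2, 147.25, 180, 180, 180].

## Interface

Orientations are given as [roll, pitch, yaw] about the fixed x, y, z axes, in that order (R = Rz(yaw) Ry(pitch) Rx(roll)).
In Python, from workcell import sensors, camera, camera_params, bot gives the robot as it stands.
- The arm moves only by the tool apply_moves, never from a script. Its argument "motion" is a list of rows, each an object with "jaw": the opening, from -1 (shut) to 1 (fully open); "xyz": the shift along the tool's x, y, z in mm, a list of three; "twist": the turn about the tool's z in rad. A call has 1 to 5 rows; each row is the pose to reach, as a shift and turn from the pose commanded when the call began, along the tool's axes at that moment; what a row does not reach only later rows make up. A row lasts 1/8 s, in which the tool goes at most 62.5 mm and 10.7 degrees, less where a joint would pass 70% of its speed; a pose out of reach is approached as far as the arm can. A call with a gripper value outside its range is refused whole. The fingers move at their own pace and stop on an object; "grip_force" is the grip in N (left out, the last holds). Time passes only in rows, so rows that repeat a pose let the fingers close. It gives the time, the measured TCP pose, the force, the opening and the grip force at its end, in the units of the state.
- sensors.get_obs(): the state, without advancing time (a new reading comes with each control period).
- camera(name): name is "scene" or "side" or "wrist"; returns (picture, depth): 384x512x3 uint8, red, green, blue; 384x512 float32, m along the optical axis (not along the pixel's ray), 0 where there is no reading.
- camera_params(name): a dict with "mtx" (3x3 intrinsics, pixels), "rvec" (rotation vector, rad) and "tvec" (3), from world to camera coordinates, as OpenCV has them. Camera axes: x right, y down, z forward; pixel columns grow to the right and rows downward; lengths in m; the calibration is good to about 2 mm. A picture is of the moment at which its call begins: read the wrist's pose just before it. camera_params takes no time and is no camera call; for the wrist camera it gives the pose at the moment of the call.
- bot.job_done(): hands the job in; it is judged then, once.
The state is a dict: "time": time; "q": joint angles; "qd": joint speeds; "joint_efforts": joint torques, N m; "ee_pos": TCP position; "tcp_rot": TCP orientation; "wrist_force": force on the tool from outside, world axes, zero at the start; "torque": the same for the moment, N m; "opening": finger opening in m; "grasp_force": force on a finger pad.
Only numpy, scipy, OpenCV 4.12 (cv2) and the standard library are available. Lean on these libraries where they do the work, as an engineer would, in place of code of your own. Each camera call takes 0.05 s, during which the arm holds its last target. There are 200 camera calls.

## Working session

There is one attempt and no reset: what is moved stays moved. The work goes in short steps, Python scripts to look and compute and a tool call to move; the robot and the scene stay as the last step left them, time stands still between calls to the robot, and variables do not carry over. Pictures are saved under pics/ and viewed, at most 11 in all, crops included, and the job is handed in when it is done.

Besides the shell and the picture viewer there is one more tool, called as a command line: name --argument value ..., lists and objects as JSON in quotes. apply_moves: Moves the arm, as the interface text tells. Its arguments: {"type":"object","properties":{"motion":{"type":"array","items":{"type":"object","properties":{"jaw":{"type":"number"},"xyz":{"type":"array","items":{"type":"number"}},"twist":{"type":"number"}}}},"grip_force":{"type":"number"}},"required":["motion"]}

```bash
mkdir -p pics; ls; cat > h.py <<'E'
import numpy as np, cv2
from workcell import sensors, camera, camera_params, bot
def snap(n,tag):
    p=camera_params(n); im,d=camera(n)
    cv2.imwrite(f'pics/{tag}.png',im[:,:,::-1]); np.savez(f'{tag}.npz',im=im,d=d,**{k:np.array(p[k],float) for k in('mtx','rvec','tvec')})
def load(tag):
    z=np.load(tag+'.npz'); K=z['mtx'];R=cv2.Rodrigues(z['rvec'])[0];t=z['tvec'].ravel();d=z['d']
    v,u=np.mgrid[:d.shape[0],:d.shape[1]]
    c=np.stack([(u-K[0,2])/K[0,0]*d,(v-K[1,2])/K[1,1]*d,d],-1)
    return z['im'],d,(c-t)@R   # world points
E
python3 - <<'E'
from h import *
snap('scene','sc');snap('side','sd')
o=sensors.get_obs();print({k:np.round(v,3) for k,v in o.items()},bot.tcp_to_tips)
im=np.hstack([cv2.imread('pics/sc.png')]);
E
```

```text
pics
{'time': np.float64(0.1), 'q': array([-1.0000e-03,  5.0070e+00,  1.0039e+01,  9.5099e+01,  0.0000e+00,
        8.9998e+01]), 'qd': array([ 0.067, -0.075,  0.136,  0.045,  0.097,  0.007]), 'joint_efforts': array([ 1.0000e-03, -5.2156e+01,  4.6565e+01,  1.6000e-02, -0.0000e+00,
       -0.0000e+00]), 'ee_pos': array([ 0.55 , -0.   ,  0.248]), 'tcp_rot': array([-179.933,   -0.   ,   90.001]), 'wrist_force': array([0.774, 0.085, 0.541]), 'torque': array([ 0.059,  0.01 , -0.055]), 'grasp_force': np.float64(0.0), 'opening': np.float64(0.086)} 0.017
```

View pics/sc.png

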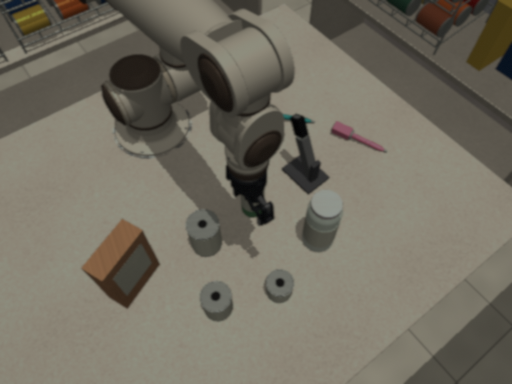

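View pics/sd.png

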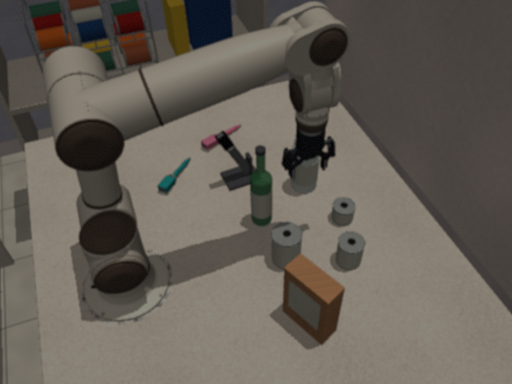

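Scene view: cans tall (203,224), middle (215,295) and short (279,280). The holster is at (306,175) with the wand head at (299,122), leaning away from the foot. The jar is at (324,210), the carton at (122,262), and the bottle is behind the gripper (side view 261,190). The pink and turquoise look-alikes lie loose.

```bash
python3 - <<'E'
from h import *
for tag,pts in (('sc',dict(short=(279,283),mid=(215,297),tall=(203,225),head=(299,122),jar=(326,198),carton=(115,245),foot=(300,178),foot2=(312,186))),('sd',dict(short=(344,206),mid=(351,240),tall=(287,234),head=(223,137),bottle=(260,150),foot=(240,180),carton=(310,278)))):
    im,d,P=load(tag)
    for k,(u,v) in pts.items():
        print(tag,k,np.round(np.nanmedian(P[v-1:v+2,u-1:u+2].reshape(-1,3),0),3))
    # lids fits
    for n,h in (('short',.0605),('mid',.0885),('tall',.1165)):
        u,v=pts[n]; s=np.s_[max(v-28,0):v+28,u-28:u+28]
        Q=P[s].reshape(-1,3);g=im[s].reshape(-1,3).max(1)
        m=abs(Q[:,2]-h)<.006
        c,r=cv2.minEnclosingCircle(Q[m][:,:2].astype(np.float32)); 
        dk=m&(g<70)&(np.hypot(*(Q[:,:2]-c).T)<.02)
        print(n,m.sum(),np.round(c,4),round(r,4),'dark',dk.sum(),np.round(Q[dk].mean(0),4), 'z',np.round(np.median(Q[m][:,2]),4))
a=cv2.resize(cv2.imread('pics/sc.png')[95:205,250:360],None,fx=5,fy=5,interpolation=2)
cv2.imwrite('pics/c1.png',a)
a=cv2.resize(cv2.imread('pics/sd.png')[115:235,190:300],None,fx=5,fy=5,interpolation=2)
cv2.imwrite('pics/c2.png',a)
E
```

```text
sc short [ 0.682 -0.008  0.063]
sc mid [ 0.625 -0.158  0.091]
sc tall [ 0.462 -0.083  0.119]
sc head [0.403 0.27  0.213]
sc jar [0.618 0.178 0.201]
sc carton [ 0.432 -0.285  0.21 ]
sc foot [0.45  0.255 0.014]
sc foot2 [0.494 0.265 0.014]
short 613 [ 0.6798 -0.0073] 0.0359 dark 57 [ 0.6812 -0.0061  0.0631] z 0.0618
mid 801 [ 0.6226 -0.1571] 0.0384 dark 69 [ 0.6232 -0.1566  0.0909] z 0.0894
tall 838 [ 0.4556 -0.0834] 0.0441 dark 56 [ 0.4563 -0.0833  0.1189] z 0.1176
sd short [ 0.677 -0.012  0.061]
sd mid [ 0.624 -0.152  0.089]
sd tall [ 0.454 -0.09   0.117]
sd head [0.388 0.264 0.211]
sd bottle [0.439 0.075 0.299]
sd foot [0.433 0.258 0.01 ]
sd carton [ 0.424 -0.294  0.209]
short 316 [ 0.6795 -0.0089] 0.0375 dark 36 [ 0.6798 -0.0072  0.0611] z 0.0596
mid 479 [ 0.6217 -0.1582] 0.0402 dark 40 [ 0.6225 -0.1571  0.0888] z 0.0879
tall 601 [ 0.4556 -0.0844] 0.0459 dark 44 [ 0.4552 -0.0845  0.1171] z 0.1157
```

View pics/c1.png

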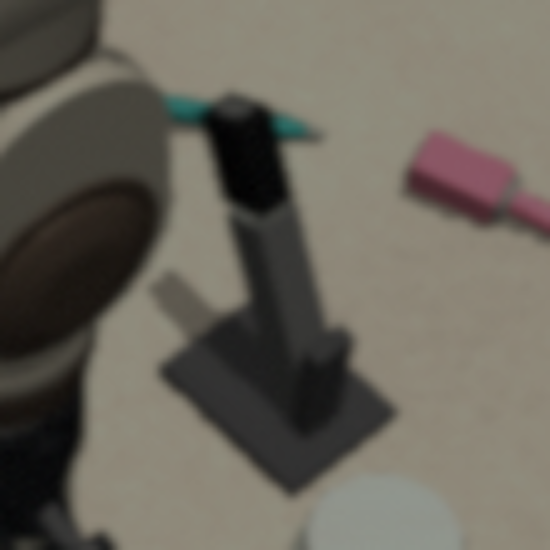

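View pics/c2.png

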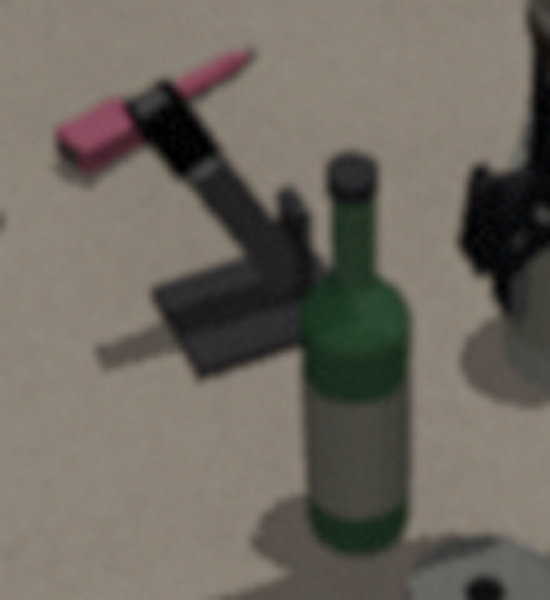

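```bash
python3 - <<'E'
from h import *
for tag in('sc','sd'):
    im,d,P=load(tag); Q=P.reshape(-1,3);g=im.reshape(-1,3).max(1)
    box=(abs(Q[:,0]-.44)<.12)&(abs(Q[:,1]-.26)<.09)&(g<95)
    m=box&(abs(Q[:,2]-.012)<.006)
    print(tag,'foot',m.sum(),cv2.minAreaRect(Q[m][:,:2].astype(np.float32)),Q[m].min(0).round(3),Q[m].max(0).round(3))
    # points of pocket+wand: slices by height
    for z in np.arange(.06,.23,.015):
        s=box&(abs(Q[:,2]-z)<.006)
        if s.sum(): print(round(z,3),s.sum(),np.round(np.percentile(Q[s][:,:2],[3,50,97],axis=0),4).tolist())
    b=box&(Q[:,2]>.035)
    mask=b.reshape(d.shape).astype(np.uint8); 
E
```

```text
sc foot 682 ((0.4219948947429657, 0.2764030396938324), (0.16260358691215515, 0.09163613617420197), 5.932613849639893) [0.34  0.231 0.006] [0.505 0.329 0.018]
0.06 36 [[0.444, 0.2657], [0.4735, 0.2682], [0.4814, 0.2934]]
0.075 57 [[0.4338, 0.2656], [0.4601, 0.2686], [0.4818, 0.2913]]
0.09 107 [[0.4312, 0.2646], [0.4581, 0.2755], [0.4809, 0.2955]]
0.105 50 [[0.4247, 0.2641], [0.4467, 0.2747], [0.4525, 0.2947]]
0.12 54 [[0.4189, 0.2634], [0.4392, 0.2731], [0.4444, 0.2933]]
0.135 56 [[0.4117, 0.2628], [0.433, 0.2706], [0.4381, 0.2929]]
0.15 48 [[0.4061, 0.2632], [0.4255, 0.2716], [0.4307, 0.2935]]
0.165 53 [[0.3913, 0.2638], [0.4187, 0.2673], [0.4249, 0.2905]]
0.18 59 [[0.3873, 0.263], [0.4148, 0.2692], [0.4202, 0.2887]]
0.195 58 [[0.3779, 0.2625], [0.4078, 0.2676], [0.4143, 0.2888]]
0.21 88 [[0.3709, 0.2627], [0.3908, 0.2702], [0.4066, 0.2884]]
0.225 12 [[0.3883, 0.2643], [0.3963, 0.2759], [0.4023, 0.2838]]
sd foot 444 ((0.43018144369125366, 0.27701401710510254), (0.13869915902614594, 0.09505271911621094), 8.142232894897461) [0.361 0.226 0.006] [0.498 0.326 0.018]
0.06 36 [[0.4409, 0.2635], [0.4606, 0.2665], [0.4806, 0.2877]]
0.075 42 [[0.4344, 0.262], [0.4608, 0.2686], [0.4758, 0.2897]]
0.09 57 [[0.425, 0.2625], [0.4652, 0.2689], [0.4771, 0.2924]]
0.105 24 [[0.4188, 0.2617], [0.4306, 0.2658], [0.4468, 0.2743]]
0.12 26 [[0.411, 0.2618], [0.4283, 0.2645], [0.4403, 0.2721]]
0.135 24 [[0.4045, 0.2597], [0.4185, 0.2638], [0.4339, 0.2835]]
0.15 24 [[0.3966, 0.2569], [0.4094, 0.2628], [0.427, 0.2695]]
0.165 31 [[0.385, 0.2598], [0.4004, 0.2644], [0.4192, 0.2697]]
0.18 35 [[0.3791, 0.2616], [0.3989, 0.2641], [0.4174, 0.2712]]
0.195 42 [[0.3706, 0.2593], [0.3916, 0.2641], [0.4097, 0.2725]]
0.21 68 [[0.3676, 0.2609], [0.384, 0.2712], [0.4014, 0.2862]]
0.225 1 [[0.3942, 0.2806], [0.3942, 0.2806], [0.3942, 0.2806]]
```

apply_moves --motion '[{"xyz":[0,0,-50],"twist":0.15,"jaw":1},{"xyz":[0,0,-100],"twist":0.3,"jaw":1},{"xyz":[0,0,-110],"twist":0.4,"jaw":1}]'

```text
time: 0.48
ee_pos: [0.5503, -0.0, 0.3614]
tcp_rot: [179.8, -0.1, 66.9]
wrist_force: [0.2, -0.2, -1.0]
opening: 0.0856
grasp_force: 0.0
```

```bash
cat >> h.py <<'E'
from scipy.spatial.transform import Rotation as Ro
def st():
    o=sensors.get_obs(); R=Ro.from_euler('xyz',o['tcp_rot'],degrees=True)
    print('t',round(float(o['time']),2),'q',np.round(o['q'],1),'p',np.round(o['ee_pos'],4),'rot',np.round(o['tcp_rot'],2),'F',np.round(o['wrist_force'],2),'T',np.round(o['torque'],3),'open',round(float(o['opening']),4),'g',round(float(o['grasp_force']),1))
    return np.array(o['ee_pos']),R
def go(target,yaw=None):
    p,R=st(); y=Ro.as_euler(R,'xyz',degrees=True)[2]
    print('shift mm',np.round(R.inv().apply(np.array(target)-p)*1000,1),'twist', None if yaw is None else round(float(np.radians((y-yaw+180)%360-180)),4))
E
python3 -c "
from h import *
go([.41,.26,.34],6)"
```

```text
t 0.47 q [ -0.    9.4  27.9 108.3   0.  113.1] p [ 0.5503 -0.      0.3614] rot [ 1.7979e+02 -9.0000e-02  6.6850e+01] F [ 0.23 -0.18 -1.  ] T [-0.002  0.05   0.012] open 0.0856 g 0.0
shift mm [ 183.9 -231.3   20.9] twist 1.0621
```

apply_moves --motion '[{"xyz":[35,-45,0],"twist":-0.18,"jaw":1},{"xyz":[70,-90,0],"twist":-0.36,"jaw":1},{"xyz":[110,-135,0],"twist":-0.54,"jaw":1},{"xyz":[147,-183,0],"twist":-0.72,"jaw":1},{"xyz":[184,-231,0],"twist":-0.9,"jaw":1}]'

```text
time: 1.1
ee_pos: [0.4077, 0.2608, 0.358]
tcp_rot: [-180.0, 0.0, 119.0]
wrist_force: [1.0, 0.9, -0.4]
opening: 0.0853
grasp_force: 0.0
```

apply_moves --motion '[{"xyz":[0,0,0],"twist":-0.18,"jaw":1},{"xyz":[0,0,0],"twist":-0.36,"jaw":1},{"xyz":[0,0,0],"twist":-0.54,"jaw":1},{"xyz":[0,0,0],"twist":-0.72,"jaw":1},{"xyz":[0,0,0],"twist":-0.9,"jaw":1}]'

```text
time: 1.72
ee_pos: [0.4088, 0.2594, 0.358]
tcp_rot: [-180.0, -0.0, 170.6]
wrist_force: [-0.2, -0.3, -0.3]
opening: 0.0855
grasp_force: 0.0
```

apply_moves --motion '[{"xyz":[0,0,0],"twist":-0.18,"jaw":1},{"xyz":[0,0,0],"twist":-0.28,"jaw":1},{"xyz":[0,0,0],"twist":-0.28,"jaw":1}]'

```text
time: 2.1
ee_pos: [0.4089, 0.2594, 0.358]
tcp_rot: [-180.0, -0.0, -173.8]
wrist_force: [0.5, -0.3, 0.1]
opening: 0.0853
grasp_force: 0.0
```

```bash
python3 - <<'E'
from h import *
go([.397,.275,.30],186)
snap('wrist','w1')
p=camera_params('wrist');R=cv2.Rodrigues(np.array(p['rvec']))[0];print('cam',-R.T@np.ravel(p['tvec']),R[2])
cv2.imwrite('pics/w1b.png',cv2.resize(cv2.imread('pics/w1.png'),None,fx=1.5,fy=1.5))
E
```

```text
t 2.1 q [3.240e+01 1.000e-01 1.750e+01 1.075e+02 0.000e+00 2.620e+01] p [0.4089 0.2594 0.358 ] rot [-1.7999e+02 -3.0000e-02 -1.7379e+02] F [ 0.53 -0.28  0.11] T [ 0.025 -0.032 -0.019] open 0.0853 g 0.0
shift mm [10.1 16.8 58. ] twist 0.0037
cam [0.32493317 0.24943788 0.48331716] [ 0.32658602  0.03613979 -0.9444763 ]
```

View pics/w1b.png

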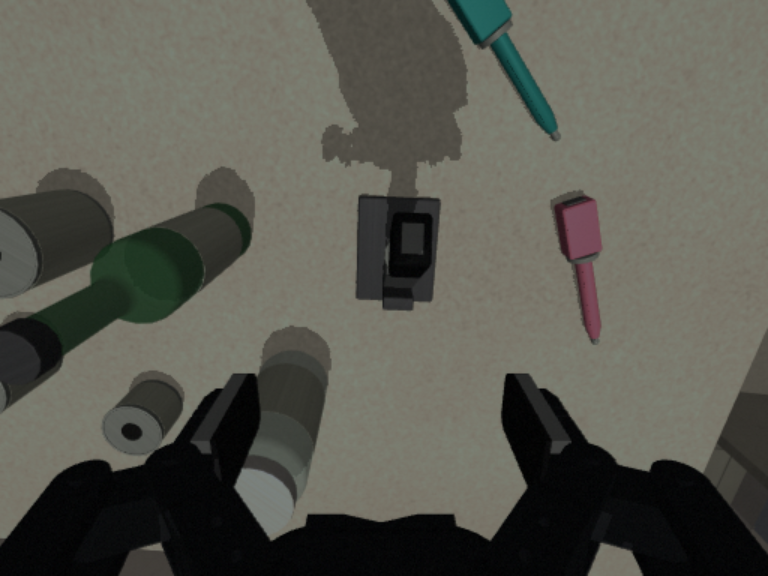

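The wrist view shows the wand head at about (410,242) in this enlargement, over the foot plate (357–440, 197–300). The pose is nearly aligned, so I'll fit the details from depth.

```bash
python3 - <<'E'
from h import *
im,d,P=load('w1'); Q=P.reshape(-1,3)
def rect(m,n):
    pts=Q[m][:,:2].astype(np.float32); r=cv2.minAreaRect(pts); print(n,m.sum(),np.round(r[0],4),np.round(r[1],4),round(r[2],2),'med',np.round(np.median(Q[m],0),4))
near=(abs(Q[:,0]-.42)<.1)&(abs(Q[:,1]-.275)<.07)
rect(near&(abs(Q[:,2]-.012)<.004),'foot')
rect(near&(Q[:,2]>.18),'head')
# head top face: plane normal (-sin25,0,cos25)
h=near&(Q[:,2]>.18)
H=Q[h]; print(H.min(0).round(4),H.max(0).round(4))
a=np.radians(6)
for a in np.radians([4,5,6,7]):
    ax=np.array([-np.sin(np.radians(25))*np.cos(a),-np.sin(np.radians(25))*np.sin(a),np.cos(np.radians(25))])
    ex=np.array([np.cos(np.radians(25))*np.cos(a),np.cos(np.radians(25))*np.sin(a),np.sin(np.radians(25))]);ey=np.cross(ax,ex)
    s=H@ax; top=H[s>np.percentile(s,95)-.006]
    L=np.c_[top@ex,top@ey]; c=(np.percentile(L,1,axis=0)+np.percentile(L,99,axis=0))/2
    r=cv2.minAreaRect(L.astype(np.float32))
    st_=np.median(top@ax); C=ex*c[0]+ey*c[1]+ax*st_
    print(round(np.degrees(a)),len(top),'spread',np.ptp(np.percentile(L,[1,99],axis=0),axis=0).round(4),r[1],r[2],'topc',C.round(4),'grasp40',(C-ax*.026).round(4),'mouth',(C-ax*.066).round(4),'w',top@ax@np.ones(len(top))/len(top) if 0 else np.std(top@ax).round(4))
E
```

```text
foot 2042 [0.4426 0.2811] [0.1188 0.09  ] 4.27 med [0.431  0.2612 0.0116]
head 28089 [0.4012 0.2706] [0.1133 0.1105] 59.91 med [0.3962 0.2769 0.4154]
[0.325  0.205  0.1803] [0.4274 0.3318 0.4833]
4 4692 spread [0.043  0.1014] (0.043389491736888885, 0.10596491396427155) 1.4830849170684814 topc [0.3758 0.273  0.4217] grasp40 [0.3868 0.2738 0.3982] mouth [0.4037 0.275  0.3619] w 0.0292
5 4618 spread [0.0431 0.1014] (0.04340704530477524, 0.10547617077827454) 0.8388275504112244 topc [0.3756 0.2723 0.4218] grasp40 [0.3865 0.2732 0.3982] mouth [0.4034 0.2747 0.362 ] w 0.0294
6 4529 spread [0.0431 0.1007] (0.0433979369699955, 0.10591021925210953) 0.1238950788974762 topc [0.3753 0.2713 0.4219] grasp40 [0.3862 0.2725 0.3983] mouth [0.4031 0.2742 0.3621] w 0.0296
7 4481 spread [0.0434 0.0993] (0.10540194064378738, 0.043428096920251846) 89.4529037475586 topc [0.3753 0.2701 0.422 ] grasp40 [0.3862 0.2714 0.3984] mouth [0.403  0.2735 0.3622] w 0.0297
```

Foot yaw is 4.3°, with a very clean foot fit. The head mask picked up the gripper, so I'll limit it by height.

```bash
python3 - <<'E'
from h import *
im,d,P=load('w1'); Q=P.reshape(-1,3)
near=(abs(Q[:,0]-.42)<.1)&(abs(Q[:,1]-.275)<.07)
H=Q[near&(Q[:,2]>.17)&(Q[:,2]<.25)]
print(len(H),H.min(0).round(4),H.max(0).round(4))
b=np.radians(25)
for a in np.radians([3,4,4.3,5,6]):
    ax=np.array([-np.sin(b)*np.cos(a),-np.sin(b)*np.sin(a),np.cos(b)])
    ex=np.array([np.cos(b)*np.cos(a),np.cos(b)*np.sin(a),np.sin(b)]);ey=np.cross(ax,ex)
    s=H@ax; top=H[s>np.percentile(s,90)-.006]
    L=np.c_[top@ex,top@ey]; c=(np.percentile(L,1,axis=0)+np.percentile(L,99,axis=0))/2
    C=ex*c[0]+ey*c[1]+ax*np.median(top@ax)
    print(round(np.degrees(a),1),len(top),'spread',np.ptp(np.percentile(L,[1,99],axis=0),axis=0).round(4),cv2.minAreaRect(L.astype(np.float32))[1:],'topc',C.round(4),'grasp40',(C-ax*.026).round(4),'mouth',(C-ax*.066).round(4),np.std(top@ax).round(4))
E
```

```text
1147 [0.3677 0.2631 0.1703] [0.4231 0.2909 0.2197]
3.0 949 spread [0.0345 0.0252] ((0.03553031012415886, 0.025395745411515236), 2.71614408493042) topc [0.3838 0.2764 0.2118] grasp40 [0.3948 0.277  0.1882] mouth [0.4117 0.2779 0.1519] 0.0012
4.0 949 spread [0.0345 0.0251] ((0.03553090989589691, 0.0253865085542202), 1.7871248722076416) topc [0.3838 0.2764 0.2118] grasp40 [0.3948 0.2772 0.1882] mouth [0.4116 0.2783 0.1519] 0.0012
4.3 949 spread [0.0344 0.0251] ((0.03553110733628273, 0.02538512833416462), 1.5084905624389648) topc [0.3838 0.2764 0.2118] grasp40 [0.3948 0.2772 0.1882] mouth [0.4116 0.2785 0.1519] 0.0012
5.0 949 spread [0.0344 0.0251] ((0.03553161397576332, 0.025381486862897873), 0.8581092357635498) topc [0.3838 0.2763 0.2117] grasp40 [0.3947 0.2772 0.1882] mouth [0.4116 0.2787 0.1519] 0.0012
6.0 949 spread [0.0344 0.0253] ((0.02537587471306324, 0.03553241118788719), 89.92899322509766) topc [0.3838 0.2761 0.2117] grasp40 [0.3947 0.2773 0.1881] mouth [0.4115 0.2791 0.1519] 0.0012
```

```bash
python3 -c "
from h import *
go([.3948,.2772,.186],185)"
```

```text
t 2.15 q [ 3.240e+01  1.000e-01  1.750e+01  1.075e+02 -0.000e+00  2.630e+01] p [0.4089 0.2594 0.358 ] rot [-1.7999e+02 -2.0000e-02 -1.7387e+02] F [ 0.42 -0.37  0.49] T [ 0.043  0.023 -0.007] open 0.0853 g 0.0
shift mm [ 12.   19.2 172. ] twist 0.0196
```

apply_moves --motion '[{"xyz":[12,19,40],"twist":0.02,"jaw":0.3},{"xyz":[12,19,80],"twist":0.02,"jaw":0.3},{"xyz":[12,19,120],"twist":0.02,"jaw":0.3},{"xyz":[12,19,150],"twist":0.02,"jaw":0.3},{"xyz":[12,19,172],"twist":0.02,"jaw":0.3}]'

```text
time: 2.78
ee_pos: [0.3944, 0.2767, 0.1846]
tcp_rot: [-180.0, -0.1, -175.0]
wrist_force: [0.6, 0.1, 0.6]
opening: 0.0557
grasp_force: 0.0
```

apply_moves --motion '[{"xyz":[0,0,0],"jaw":0.3},{"xyz":[0,0,0],"jaw":0.0},{"xyz":[0,0,0],"jaw":-0.2}]'

```text
validation failed for argument at $.mo...
```

```bash
python3 -c "
from h import *
go([.3948,.2772,.186],185)"
```

```text
t 2.77 q [35.1 -5.1 -7.  88.1 -0.  30.1] p [0.3944 0.2767 0.1846] rot [-1.7996e+02 -7.0000e-02 -1.7503e+02] F [0.64 0.12 0.58] T [-0.045  0.048 -0.018] open 0.0557 g 0.0
shift mm [-0.4  0.4 -1.4] twist -0.0006
```

apply_moves --motion '[{"xyz":[0,0,0],"twist":0,"jaw":-0.2},{"xyz":[0,0,0],"twist":0,"jaw":-0.5},{"xyz":[0,0,0],"twist":0,"jaw":-0.8},{"xyz":[0,0,0],"twist":0,"jaw":-1},{"xyz":[0,0,0],"twist":0,"jaw":-1}]' --grip_force 70

```text
time: 3.4
ee_pos: [0.3952, 0.2772, 0.1871]
tcp_rot: [180.0, 0.1, -174.9]
wrist_force: [-0.7, 0.5, 4.4]
opening: 0.0254
grasp_force: 69.2
```

apply_moves --motion '[{"xyz":[0,0,0],"twist":0,"jaw":-1},{"xyz":[0,0,0],"twist":0,"jaw":-1}]'

```text
time: 3.65
ee_pos: [0.3951, 0.2772, 0.1871]
tcp_rot: [180.0, 0.1, -174.9]
wrist_force: [-0.5, 0.2, 5.8]
opening: 0.0255
grasp_force: 69.4
```

```bash
python3 -c "
from h import *
a=np.radians(5);b=np.radians(25)
p,R=st()
d=np.array([-np.sin(b)*np.cos(a),-np.sin(b)*np.sin(a),np.cos(b)])
print(R.inv().apply(d)*100)"
```

```text
t 3.65 q [35.  -5.1 -6.8 88.2 -0.  29.9] p [0.3951 0.2772 0.1871] rot [ 1.7996e+02  7.0000e-02 -1.7489e+02] F [-0.52  0.17  5.8 ] T [ 0.01  -0.01   0.029] open 0.0255 g 69.4
[ 42.14654356   0.1440261  -90.68433229]
```

apply_moves --motion '[{"xyz":[2.1,0,-4.5],"twist":0,"jaw":-1},{"xyz":[4.2,0,-9.1],"twist":0,"jaw":-1},{"xyz":[8.5,0,-18.1],"twist":0,"jaw":-1}]'

```text
time: 4.03
ee_pos: [0.3861, 0.2761, 0.2044]
tcp_rot: [-180.0, -0.0, -174.9]
wrist_force: [0.1, 0.4, -1.3]
opening: 0.0253
grasp_force: 68.7
```

```bash
python3 -c "
from h import *
st()"
```

```text
t 4.03 q [35.6 -6.  -5.6 90.4 -0.  30.5] p [0.3861 0.2761 0.2044] rot [-1.7997e+02 -5.0000e-02 -1.7490e+02] F [ 0.14  0.4  -1.32] T [0.034 0.056 0.024] open 0.0253 g 68.7
```

apply_moves --motion '[{"xyz":[10.6,0,-22.7],"twist":0,"jaw":-1},{"xyz":[21.1,0,-45.3],"twist":0,"jaw":-1},{"xyz":[31.7,0,-68],"twist":0,"jaw":-1},{"xyz":[42.3,0,-90.6],"twist":0,"jaw":-1},{"xyz":[50.7,0,-108.8],"twist":0,"jaw":-1}]'

```text
time: 4.65
ee_pos: [0.3353, 0.2717, 0.3146]
tcp_rot: [180.0, 0.0, -174.9]
wrist_force: [-0.8, 0.1, -2.1]
opening: 0.0254
grasp_force: 68.8
```

apply_moves --motion '[{"xyz":[5,0,-30],"twist":0,"jaw":-1},{"xyz":[5,0,-60],"twist":0,"jaw":-1},{"xyz":[5,0,-90],"twist":0,"jaw":-1},{"xyz":[5,0,-110],"twist":0,"jaw":-1},{"xyz":[5,0,-110],"twist":0,"jaw":-1}]'

```text
time: 5.28
ee_pos: [0.331, 0.2715, 0.4244]
tcp_rot: [179.9, 0.1, -174.9]
wrist_force: [-0.0, 0.4, -2.5]
opening: 0.0255
grasp_force: 69.0
```

```bash
python3 - <<'E'
from h import *
st()
snap('side','sd2');snap('scene','sc2')
a=cv2.imread('pics/sd2.png')[60:260,130:390]; b=cv2.imread('pics/sc2.png')[40:240,200:400]
cv2.imwrite('pics/c3.png',cv2.resize(np.hstack([a,b]),None,fx=1.7,fy=1.7))
E
```

```text
t 5.28 q [ 39.4  -3.4  22.3 115.6   0.   34.2] p [0.331  0.2715 0.4244] rot [ 1.7994e+02  9.0000e-02 -1.7489e+02] F [-0.02  0.44 -2.53] T [ 0.024  0.04  -0.046] open 0.0255 g 69.0
```

View pics/c3.png

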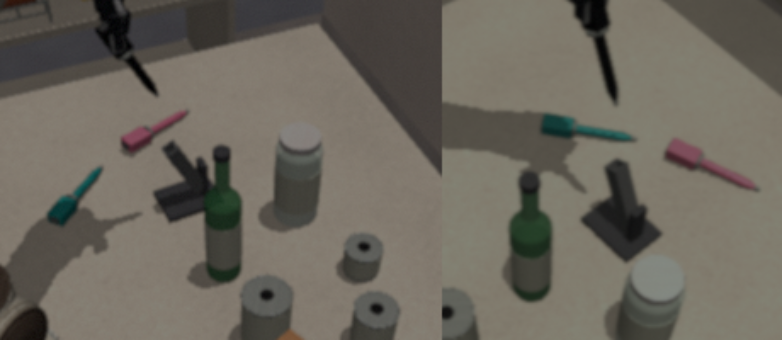

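The wand is out and held with its lean kept, and its tip is at crop (157,93) on the left and (615,100) on the right. I'll check the tip position with depth.

```bash
python3 - <<'E'
from h import *
p=np.array([.331,.2715,.4244]); exp=p+[.067,.0058,-.144]
for t in('sc2','sd2'):
    im,d,P=load(t);Q=P.reshape(-1,3)
    m=(np.linalg.norm(Q-exp,axis=1)<.05); H=Q[m]
    c,v=H.mean(0),np.linalg.svd(H-H.mean(0))[2][0]; v*=-np.sign(v[2])
    s=(H-c)@v
    print(t,m.sum(),'dir',v.round(3),'lean',np.degrees(np.arccos(-v[2])).round(1),'low tip',H[s>s.max()-.004].mean(0).round(4),'exp',exp.round(4),'axis at exp',(c+v*((exp-c)@v)).round(4))
    z=np.load(t+'.npz'); print(cv2.projectPoints(exp[None],z['rvec'],z['tvec'],z['mtx'],None)[0].ravel().round(1))
# obstacles: bottle, jar
im,d,P=load('sd2');Q=P.reshape(-1,3)
for n,c,h in(('bottle',(.44,.08),.05),('jar',(.62,.18),.05)):
    m=(np.hypot(*(Q[:,:2]-c).T)<.08)&(Q[:,2]>.03);print(n,Q[m].min(0).round(3),Q[m].max(0).round(3))
E
```

```text
sc2 89 dir [ 0.314  0.063 -0.947] lean 18.7 low tip [0.3964 0.2756 0.2845] exp [0.398  0.2773 0.2804] axis at exp [0.3982 0.2747 0.2803]
[302.3 102.4]
sd2 55 dir [ 0.426  0.097 -0.899] lean 25.9 low tip [0.3969 0.2754 0.2811] exp [0.398  0.2773 0.2804] axis at exp [0.3969 0.2723 0.2793]
[223.2 115.7]
bottle [0.408 0.044 0.03 ] [0.474 0.1   0.304]
jar [0.581 0.119 0.03 ] [0.667 0.209 0.204]
```

apply_moves --motion '[{"xyz":[-30,-36,-30],"twist":0,"jaw":-1},{"xyz":[-60,-72,-30],"twist":0,"jaw":-1},{"xyz":[-90,-108,-30],"twist":0,"jaw":-1},{"xyz":[-120,-144,-30],"twist":0,"jaw":-1},{"xyz":[-150,-180,-30],"twist":0,"jaw":-1}]'

```text
time: 6.0
ee_pos: [0.4972, 0.1041, 0.4522]
tcp_rot: [-180.0, -0.1, -174.9]
wrist_force: [0.9, 0.8, -0.9]
opening: 0.0255
grasp_force: 69.5
```

apply_moves --motion '[{"xyz":[-30,-36,0],"twist":0,"jaw":-1},{"xyz":[-60,-72,0],"twist":0,"jaw":-1},{"xyz":[-90,-108,20],"twist":0,"jaw":-1},{"xyz":[-106,-129,60],"twist":0,"jaw":-1},{"xyz":[-106,-129,110],"twist":0,"jaw":-1}]'

```text
time: 6.62
ee_pos: [0.6147, -0.0154, 0.3397]
tcp_rot: [-180.0, -0.1, -175.0]
wrist_force: [1.1, -0.7, -1.4]
opening: 0.0256
grasp_force: 69.5
```

```bash
python3 - <<'E'
from h import *
go([.613,-.0135,.226],185.1)
E
```

```text
t 6.62 q [ -1.4  18.4  36.3 107.9  -0.   -6.4] p [ 0.6147 -0.0154  0.3397] rot [-1.8000e+02 -9.0000e-02 -1.7502e+02] F [ 1.13 -0.68 -1.4 ] T [ 0.002 -0.04  -0.012] open 0.0256 g 69.5
shift mm [  1.4   2.  113.7] twist -0.002
```

Go to a hover about 20 mm over the spot, and check with the cameras.

apply_moves --motion '[{"xyz":[1.4,2,40],"twist":0,"jaw":-1},{"xyz":[1.4,2,80],"twist":0,"jaw":-1},{"xyz":[1.4,2,105],"twist":0,"jaw":-1},{"xyz":[1.4,2,114],"twist":0,"jaw":-1},{"xyz":[1.4,2,114],"twist":0,"jaw":-1}]'

```text
time: 7.25
ee_pos: [0.6115, -0.0118, 0.2288]
tcp_rot: [180.0, -0.1, -174.9]
wrist_force: [-0.0, -0.2, -0.7]
opening: 0.0257
grasp_force: 69.3
```

```bash
python3 - <<'E'
from h import *
st()
for n in('scene','side','wrist'): snap(n,n+'3')
out=[]
for n in('scene3','side3','wrist3'):
    z=np.load(n+'.npz');f=lambda q:cv2.projectPoints(np.array([q],float),z['rvec'],z['tvec'],z['mtx'],None)[0].ravel()
    s=f([.680,-.0075,.062]);p=sensors.get_obs()['ee_pos'];t=f(p+np.array([.067,.0058,-.144]));print(n,s.round(1),t.round(1))
    u,v=np.clip(s.astype(int),32,[480,352]);u0,v0=u-32,v-32
    c=cv2.resize(z['im'][v0:v0+64,u0:u0+64,::-1],None,fx=4,fy=4,interpolation=cv2.INTER_CUBIC);
    cv2.circle(c,tuple(((t-[u0,v0])*4+2).astype(int)),3,(0,255,0),-1);cv2.circle(c,tuple(((s-[u0,v0])*4+2).astype(int)),3,(0,0,255),-1);out.append(c)
cv2.imwrite('pics/c4.png',np.hstack(out))
E
```

```text
t 7.25 q [-1.1 13.4 17.4 94.1 -0.  -6.2] p [ 0.6115 -0.0118  0.2288] rot [ 1.7999e+02 -6.0000e-02 -1.7489e+02] F [-0.03 -0.21 -0.68] T [ 0.041  0.029 -0.014] open 0.0257 g 69.3
scene3 [278.8 282.3] [279.5 278.3]
side3 [343.9 204.5] [344.3 199. ]
wrist3 [252.3 232.8] [253.7 243. ]
```

View pics/c4.png

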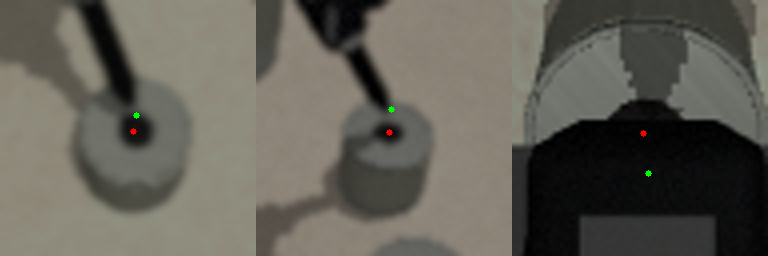

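apply_moves --motion '[{"xyz":[0,0,6],"twist":0,"jaw":-1},{"xyz":[0,0,12],"twist":0,"jaw":-1},{"xyz":[0,0,16],"twist":0,"jaw":-1},{"xyz":[0,0,16],"twist":0,"jaw":-1}]'

```text
time: 7.9
ee_pos: [0.6117, -0.0118, 0.2127]
tcp_rot: [180.0, -0.0, -174.9]
wrist_force: [-0.8, 0.0, -1.9]
opening: 0.0253
grasp_force: 69.3
```

```bash
cat >> h.py <<'E'
def avg(n=4):
    L=[];F=[];z=np.zeros(0)
    for i in range(n):
        camera('side'); o=sensors.get_obs(); L.append(np.r_[o['ee_pos'],o['tcp_rot'][2]]); F.append(o['wrist_force'])
    L=np.array(L);F=np.array(F);print('t',o['time'],'p',L.mean(0).round(4),'sd',L.std(0).round(4),'F',F.mean(0).round(2),F.std(0).round(2)); return L.mean(0)
E
python3 -c "
from h import *
avg(6)"
```

```text
t 8.2 p [ 6.119000e-01 -1.180000e-02  2.133000e-01 -1.748888e+02] sd [0.0001 0.     0.0001 0.0021] F [-0.15  0.   -1.66] [0.55 0.34 0.49]
```

apply_moves --motion '[{"xyz":[-0.9,-1.6,4],"twist":0,"jaw":-1},{"xyz":[-0.9,-1.6,6.5],"twist":0,"jaw":-1},{"xyz":[-2,-1.6,8.7],"twist":0,"jaw":-1},{"xyz":[-3,-1.6,11],"twist":0,"jaw":-1}]'

```text
time: 8.7
ee_pos: [0.6149, -0.0132, 0.2022]
tcp_rot: [-180.0, -0.0, -174.9]
wrist_force: [-1.4, -1.1, 1.7]
opening: 0.0253
grasp_force: 69.5
```

```bash
python3 -c "
from h import *
avg(6)
snap('side','p1'); z=np.load('p1.npz')['im']; snap('scene','p1s'); y=np.load('p1s.npz')['im']
cv2.imwrite('pics/c5.png',cv2.resize(np.hstack([z[165:229,312:376],y[250:314,247:311]])[:,:,::-1],None,fx=6,fy=6,interpolation=2))"
```

```text
t 9.0 p [ 6.150000e-01 -1.320000e-02  2.022000e-01 -1.748909e+02] sd [0.     0.     0.0002 0.0015] F [-1.59 -0.42  1.49] [0.63 0.59 0.63]
```

View pics/c5.png

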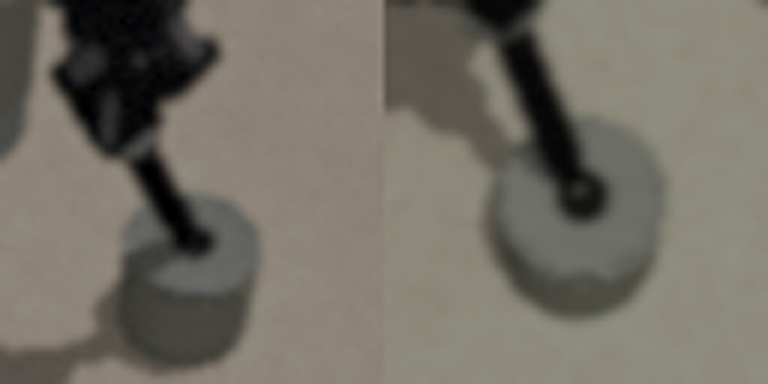

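apply_moves --motion '[{"xyz":[0,0,0],"twist":0,"jaw":-1},{"xyz":[2.1,0,-4.5],"twist":0,"jaw":-1},{"xyz":[4.2,0,-9],"twist":0,"jaw":-1},{"xyz":[4.2,0,-40],"twist":0,"jaw":-1},{"xyz":[4.2,0,-80],"twist":0,"jaw":-1}]'

```text
time: 9.72
ee_pos: [0.6104, -0.0134, 0.2824]
tcp_rot: [180.0, -0.1, -174.9]
wrist_force: [-0.0, 1.1, -1.3]
opening: 0.0256
grasp_force: 69.2
```

```bash
python3 -c "
from h import *
go([.5555,-.1628,.2446],185.1)"
```

```text
t 9.72 q [ -1.3  14.8  25.1 100.4   0.   -6.4] p [ 0.6104 -0.0134  0.2824] rot [ 1.7997e+02 -8.0000e-02 -1.7488e+02] F [-0.01  1.08 -1.31] T [-0.012  0.014 -0.009] open 0.0256 g 69.2
shift mm [  68.  -143.9   37.9] twist 0.0003
```

apply_moves --motion '[{"xyz":[20,-42,0],"twist":0,"jaw":-1},{"xyz":[40,-85,0],"twist":0,"jaw":-1},{"xyz":[58,-123,0],"twist":0,"jaw":-1},{"xyz":[68,-144,10],"twist":0,"jaw":-1},{"xyz":[68,-144,30],"twist":0,"jaw":-1}]'

```text
time: 10.35
ee_pos: [0.5557, -0.1647, 0.2529]
tcp_rot: [-180.0, 0.1, -175.0]
wrist_force: [-0.0, 0.7, -2.1]
opening: 0.0252
grasp_force: 69.5
```

apply_moves --motion '[{"xyz":[0,0,6],"twist":0,"jaw":-1},{"xyz":[0,0,6],"twist":0,"jaw":-1},{"xyz":[0,0,6],"twist":0,"jaw":-1}]'

```text
time: 10.72
ee_pos: [0.5562, -0.1627, 0.247]
tcp_rot: [-180.0, 0.1, -174.9]
wrist_force: [0.2, -0.2, -2.2]
opening: 0.0249
grasp_force: 69.3
```

```bash
python3 -c "
from h import *
avg(3)
go([.5555,-.1628,.2351],185.1)"
```

```text
t 10.875 p [ 5.562000e-01 -1.628000e-01  2.469000e-01 -1.748611e+02] sd [0.     0.     0.0001 0.003 ] F [-0.16 -0.31 -1.27] [0.17 0.75 0.24]
t 10.88 q [-16.3   9.   14.4  95.3  -0.  -21.4] p [ 0.5562 -0.1628  0.2468] rot [-1.7998e+02  5.0000e-02 -1.7487e+02] F [-0.25 -1.3  -0.93] T [0.004 0.032 0.022] open 0.0251 g 69.3
shift mm [ 0.7  0.1 11.7] twist 0.0006
```

apply_moves --motion '[{"xyz":[0.7,0,6],"twist":0,"jaw":-1},{"xyz":[0.7,0,11.7],"twist":0,"jaw":-1},{"xyz":[-0.3,0,14],"twist":0,"jaw":-1},{"xyz":[-1.4,0,16.2],"twist":0,"jaw":-1}]'

```text
time: 11.38
ee_pos: [0.5572, -0.1628, 0.23]
tcp_rot: [-180.0, -0.0, -174.9]
wrist_force: [-2.4, -0.9, 1.0]
opening: 0.0249
grasp_force: 69.7
```

```bash
python3 -c "
from h import *
avg(6)
snap('side','p2'); z=np.load('p2.npz')['im']; snap('scene','p2s'); y=np.load('p2s.npz')['im']
cv2.imwrite('pics/c6.png',cv2.resize(np.hstack([z[205:269,318:382],y[265:329,183:247]])[:,:,::-1],None,fx=6,fy=6,interpolation=2))"
```

```text
t 11.675 p [ 5.572000e-01 -1.629000e-01  2.300000e-01 -1.748902e+02] sd [0.     0.     0.0002 0.0016] F [-1.62  0.58  1.71] [0.46 0.56 0.63]
```

View pics/c6.png

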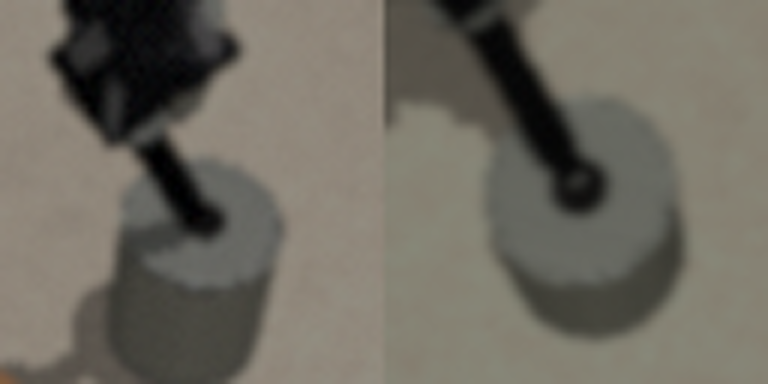

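The tip is centred on the middle can's spot, with about 3.3 N of force. Next I lift and move to the tall can.

apply_moves --motion '[{"xyz":[0,0,0],"twist":0,"jaw":-1},{"xyz":[2.1,0,-4.5],"twist":0,"jaw":-1},{"xyz":[4.2,0,-9],"twist":0,"jaw":-1},{"xyz":[4.2,0,-45],"twist":0,"jaw":-1},{"xyz":[4.2,0,-95],"twist":0,"jaw":-1}]'

```text
time: 12.4
ee_pos: [0.5526, -0.1631, 0.3251]
tcp_rot: [180.0, -0.1, -174.9]
wrist_force: [0.6, -1.0, -1.1]
opening: 0.0254
grasp_force: 69.3
```

```bash
python3 -c "
from h import *
go([.3885,-.0893,.2636],185.1)"
```

```text
t 12.4 q [-16.4  11.6  26.2 104.7   0.  -21.6] p [ 0.5526 -0.1631  0.3251] rot [ 1.7995e+02 -1.2000e-01 -1.7489e+02] F [ 0.61 -0.97 -1.11] T [-0.044 -0.036 -0.067] open 0.0254 g 69.3
shift mm [156.8  88.1  61.9] twist 0.0001
```

apply_moves --motion '[{"xyz":[40,22,0],"twist":0,"jaw":-1},{"xyz":[80,45,0],"twist":0,"jaw":-1},{"xyz":[120,67,0],"twist":0,"jaw":-1},{"xyz":[150,84,0],"twist":0,"jaw":-1},{"xyz":[157,88,20],"twist":0,"jaw":-1}]'

```text
time: 13.02
ee_pos: [0.3878, -0.089, 0.3068]
tcp_rot: [-179.9, 0.2, -174.9]
wrist_force: [0.5, -0.6, -1.2]
opening: 0.0253
grasp_force: 69.5
```

apply_moves --motion '[{"xyz":[0,0,20],"twist":0,"jaw":-1},{"xyz":[0,0,32],"twist":0,"jaw":-1},{"xyz":[0,0,32],"twist":0,"jaw":-1},{"xyz":[0,0,32],"twist":0,"jaw":-1}]'

```text
time: 13.52
ee_pos: [0.3891, -0.0897, 0.2736]
tcp_rot: [-180.0, 0.0, -174.9]
wrist_force: [-0.4, -0.5, -0.5]
opening: 0.0252
grasp_force: 69.5
```

```bash
python3 -c "
from h import *
avg(3)
go([.3885,-.0893,.2631],185.1)"
```

```text
t 13.675 p [ 3.892000e-01 -8.970000e-02  2.736000e-01 -1.748933e+02] sd [0.     0.     0.0001 0.001 ] F [ 0.29 -0.22 -1.56] [0.37 0.47 0.32]
t 13.68 q [-13.  -14.8  -5.4  99.3   0.  -18.1] p [ 0.3892 -0.0897  0.2735] rot [-1.7999e+02  4.0000e-02 -1.7489e+02] F [ 0.8   0.33 -1.13] T [ 0.03   0.001 -0.061] open 0.0253 g 69.5
shift mm [ 0.7  0.4 10.4] twist 0.0001
```

apply_moves --motion '[{"xyz":[0.7,0.4,5],"twist":0,"jaw":-1},{"xyz":[0.7,0.4,10.4],"twist":0,"jaw":-1},{"xyz":[-0.3,0.4,12.7],"twist":0,"jaw":-1},{"xyz":[-1.4,0.4,14.9],"twist":0,"jaw":-1}]'

```text
time: 14.18
ee_pos: [0.3902, -0.0891, 0.2581]
tcp_rot: [-180.0, -0.0, -174.9]
wrist_force: [-1.2, -0.0, 2.2]
opening: 0.0256
grasp_force: 69.7
```

```bash
python3 -c "
from h import *
avg(6)
snap('side','p3'); z=np.load('p3.npz')['im']; snap('scene','p3s'); y=np.load('p3s.npz')['im']
cv2.imwrite('pics/c7.png',cv2.resize(np.hstack([z[200:264,255:319],y[190:254,170:234]])[:,:,::-1],None,fx=6,fy=6,interpolation=2))"
```

```text
t 14.475 p [ 3.902000e-01 -8.900000e-02  2.581000e-01 -1.748883e+02] sd [0.     0.     0.0001 0.0021] F [-1.55 -0.07  1.03] [0.28 0.6  0.68]
```

View pics/c7.png

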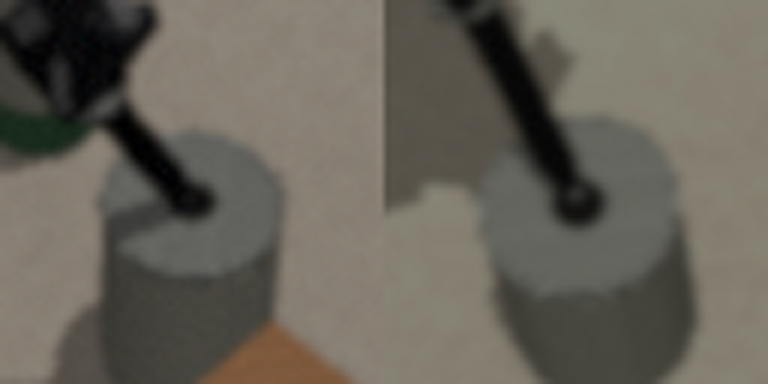

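apply_moves --motion '[{"xyz":[0,0,0],"twist":0,"jaw":-1},{"xyz":[2.1,0,-4.5],"twist":0,"jaw":-1},{"xyz":[4.2,0,-9],"twist":0,"jaw":-1},{"xyz":[4.2,0,-55],"twist":0,"jaw":-1},{"xyz":[4.2,0,-110],"twist":0,"jaw":-1}]'

```text
time: 15.2
ee_pos: [0.3856, -0.0893, 0.3689]
tcp_rot: [180.0, -0.1, -174.9]
wrist_force: [1.0, -0.5, -1.1]
opening: 0.0249
grasp_force: 69.3
```

apply_moves --motion '[{"xyz":[0,0,-60],"twist":0,"jaw":-1},{"xyz":[0,0,-120],"twist":0,"jaw":-1},{"xyz":[0,0,-130],"twist":0,"jaw":-1},{"xyz":[0,0,-130],"twist":0,"jaw":-1}]'

```text
time: 15.7
ee_pos: [0.3865, -0.0896, 0.4987]
tcp_rot: [-180.0, 0.1, -174.9]
wrist_force: [0.5, -0.2, -2.8]
opening: 0.0254
grasp_force: 69.6
```

```bash
python3 -c "
from h import *
go([.3298,.2715,.3275],185.1)"
```

```text
t 15.7 q [-13.   -0.7  34.8 125.4   0.  -18.2] p [ 0.3865 -0.0896  0.4987] rot [-1.7998e+02  8.0000e-02 -1.7489e+02] F [ 0.55 -0.22 -2.79] T [-0.    -0.001 -0.02 ] open 0.0254 g 69.6
shift mm [ 24.6 364.7 171. ] twist 0.0001
```

apply_moves --motion '[{"xyz":[-10,50,0],"twist":0,"jaw":-1},{"xyz":[-20,100,0],"twist":0,"jaw":-1},{"xyz":[-20,150,0],"twist":0,"jaw":-1},{"xyz":[-20,200,0],"twist":0,"jaw":-1},{"xyz":[-15,250,0],"twist":0,"jaw":-1}]'

```text
time: 16.32
ee_pos: [0.3784, 0.1625, 0.4968]
tcp_rot: [-180.0, -0.1, -174.9]
wrist_force: [0.7, -0.1, -1.2]
opening: 0.0251
grasp_force: 69.6
```

apply_moves --motion '[{"xyz":[15,50,0],"twist":0,"jaw":-1},{"xyz":[30,100,20],"twist":0,"jaw":-1},{"xyz":[40,115,70],"twist":0,"jaw":-1},{"xyz":[40,115,120],"twist":0,"jaw":-1},{"xyz":[40,115,150],"twist":0,"jaw":-1}]'

```text
time: 16.95
ee_pos: [0.3275, 0.2715, 0.3442]
tcp_rot: [-179.9, -0.2, -174.8]
wrist_force: [-0.7, -0.2, -1.1]
opening: 0.0253
grasp_force: 69.9
```

```bash
python3 - <<'E'
from h import *
p=avg(3)[:3]
go([.3298,.2715,.3275],185.1)
b=np.radians(25);a=np.radians(5)
exp=p+[.067,.0058,-.1446]
for n in('scene','side'):
    snap(n,n+'4'); im,d,P=load(n+'4');Q=P.reshape(-1,3)
    m=(np.linalg.norm(Q-exp,axis=1)<.05)&(Q[:,2]>.19); H=Q[m]
    c,v=H.mean(0),np.linalg.svd(H-H.mean(0))[2][0]; v*=-np.sign(v[2]); s=(H-c)@v
    print(n,m.sum(),v.round(3),'low tip',H[s>s.max()-.004].mean(0).round(4),'exp',exp.round(4))
E
```

```text
t 17.1 p [   0.3275    0.2712    0.344  -174.8695] sd [0.0002 0.0001 0.0021 0.0126] F [ 0.86  1.02 -1.18] [2.05 1.22 1.26]
t 17.1 q [ 39.6  -8.2   8.4 106.8   0.   34.5] p [0.3278 0.2713 0.3465] rot [-1.7990e+02 -1.6000e-01 -1.7488e+02] F [-1.26  0.05 -0.15] T [ 0.015  0.048 -0.025] open 0.0252 g 69.9
shift mm [-2.   0.1 19. ] twist 0.0003
scene 72 [ 0.359  0.102 -0.928] low tip [0.3933 0.2745 0.2089] exp [0.3945 0.277  0.1994]
side 40 [ 0.421  0.205 -0.883] low tip [0.3922 0.2778 0.2048] exp [0.3945 0.277  0.1994]
```

apply_moves --motion '[{"xyz":[-2,0,12],"twist":0,"jaw":-1},{"xyz":[-2,0,19],"twist":0,"jaw":-1},{"xyz":[-2,0,19],"twist":0,"jaw":-1},{"xyz":[-2,0,19],"twist":0,"jaw":-1}]'

```text
time: 17.7
ee_pos: [0.3307, 0.2721, 0.3293]
tcp_rot: [180.0, 0.0, -174.9]
wrist_force: [-0.1, 1.0, -2.3]
opening: 0.0255
grasp_force: 69.9
```

```bash
cat >> h.py <<'E'
def ins(s):
    p=avg(3)[:3]; d=np.array([-np.sin(np.radians(25))*np.cos(np.radians(5)),-np.sin(np.radians(25))*np.sin(np.radians(5)),np.cos(np.radians(25))])
    h=np.array([.3951,.2772,.1868]); s0=(p-h)@d; print('s now',round(s0*1000,1),'off mm',((p-h-s0*d)*1000).round(1)); go(h+s*d,185.1)
E
python3 -c "
from h import *
ins(.120)"
```

```text
t 17.85 p [   0.3307    0.2721    0.3294 -174.8897] sd [0.     0.     0.     0.0021] F [-0.16  0.24 -1.85] [0.58 0.34 0.19]
s now 156.5 off mm [1.5 0.7 0.7]
t 17.85 q [ 39.4  -8.8   5.9 104.7   0.   34.3] p [0.3307 0.2721 0.3294] rot [ 1.7999e+02  2.0000e-02 -1.7489e+02] F [-0.67  0.11 -2.09] T [ 0.003 -0.009 -0.007] open 0.0249 g 69.9
shift mm [-13.9  -0.6  33.8] twist 0.0002
```

apply_moves --motion '[{"xyz":[-5,-0.6,12],"twist":0,"jaw":-1},{"xyz":[-9,-0.6,22],"twist":0,"jaw":-1},{"xyz":[-14,-0.6,33.8],"twist":0,"jaw":-1},{"xyz":[-16.1,-0.6,38.3],"twist":0,"jaw":-1},{"xyz":[-18.2,-0.6,42.9],"twist":0,"jaw":-1}]'

```text
time: 18.48
ee_pos: [0.349, 0.273, 0.2859]
tcp_rot: [-180.0, -0.0, -174.9]
wrist_force: [1.1, 0.2, -2.1]
opening: 0.0253
grasp_force: 69.9
```

```bash
python3 -c "
from h import *
ins(.060)"
```

```text
t 18.625 p [   0.349     0.2731    0.2858 -174.8952] sd [0.0001 0.     0.0003 0.0009] F [-0.28  0.43 -1.65] [0.58 0.21 0.33]
s now 109.3 off mm [-0.1 -0.1 -0.1]
t 18.62 q [38.1 -8.5  1.2 99.7  0.  32.9] p [0.3489 0.2731 0.2861] rot [-1.8000e+02 -1.0000e-02 -1.7489e+02] F [-0.88  0.34 -1.5 ] T [ 0.041 -0.021  0.026] open 0.0253 g 69.9
shift mm [-21.1   0.1  45. ] twist 0.0001
```

No contact force and on the axis. I'll continue in.

apply_moves --motion '[{"xyz":[-4.2,0,9],"twist":0,"jaw":-1},{"xyz":[-8.4,0,18],"twist":0,"jaw":-1},{"xyz":[-12.6,0,27],"twist":0,"jaw":-1},{"xyz":[-16.8,0,36],"twist":0,"jaw":-1},{"xyz":[-21,0,45],"twist":0,"jaw":-1}]'

```text
time: 19.25
ee_pos: [0.37, 0.275, 0.2404]
tcp_rot: [-180.0, -0.0, -174.9]
wrist_force: [0.2, 0.4, -2.0]
opening: 0.0254
grasp_force: 69.9
```

```bash
python3 -c "
from h import *
ins(.006)"
```

```text
t 19.4 p [   0.3699    0.2748    0.2399 -174.8997] sd [0.0002 0.     0.0006 0.0015] F [ 0.03 -0.3  -1.91] [0.28 0.33 0.71]
s now 58.8 off mm [-0.4 -0.2 -0.2]
t 19.4 q [36.6 -7.3 -2.8 94.5 -0.  31.5] p [0.3697 0.2748 0.2406] rot [-1.7997e+02 -5.0000e-02 -1.7490e+02] F [ 0.42 -0.05 -0.97] T [-0.004  0.017  0.016] open 0.0251 g 69.9
shift mm [-23.    0.2  48.3] twist -0.0
```

apply_moves --motion '[{"xyz":[-5,0.2,10],"twist":0,"jaw":-1},{"xyz":[-9.5,0.2,20],"twist":0,"jaw":-1},{"xyz":[-14,0.2,30],"twist":0,"jaw":-1},{"xyz":[-18.8,0.2,40],"twist":0,"jaw":-1},{"xyz":[-22.8,0.2,48.3],"twist":0,"jaw":-1}]'

```text
time: 20.02
ee_pos: [0.3927, 0.2771, 0.192]
tcp_rot: [-180.0, -0.0, -174.9]
wrist_force: [0.1, 0.6, -2.1]
opening: 0.0253
grasp_force: 69.9
```

```bash
python3 -c "
from h import *
ins(-.001)"
```

```text
t 20.175 p [   0.3926    0.277     0.1917 -174.9009] sd [0.0002 0.     0.0006 0.0022] F [-0.08  0.21 -1.75] [0.26 0.29 0.56]
s now 5.5 off mm [-0.2  0.  -0.1]
t 20.18 q [35.2 -5.3 -6.4 89.  -0.  30.1] p [0.3924 0.277  0.1924] rot [-1.7997e+02 -4.0000e-02 -1.7490e+02] F [-0.19  0.24 -1.2 ] T [-0.017  0.026  0.009] open 0.0255 g 69.9
shift mm [-3.1 -0.1  6.5] twist -0.0
```

apply_moves --motion '[{"xyz":[-1,0,2.2],"twist":0,"jaw":-1},{"xyz":[-2,0,4.4],"twist":0,"jaw":-1},{"xyz":[-2.6,0,5.5],"twist":0,"jaw":-1},{"xyz":[-3.1,0,6.5],"twist":0,"jaw":-1},{"xyz":[-3.1,0,6.5],"twist":0,"jaw":-1}]'

```text
time: 20.8
ee_pos: [0.3953, 0.2775, 0.1871]
tcp_rot: [180.0, 0.0, -174.9]
wrist_force: [-4.3, -1.5, 5.1]
opening: 0.0251
grasp_force: 70.9
```

```bash
python3 -c "
from h import *
ins(-.001)"
```

```text
t 20.95 p [   0.3953    0.2775    0.1871 -174.8824] sd [0.     0.     0.     0.0022] F [-4.14 -1.06  5.23] [0.35 0.37 0.21]
s now 0.2 off mm [0.2 0.3 0.1]
t 20.95 q [35.1 -5.  -6.7 88.3  0.  29.9] p [0.3953 0.2775 0.1871] rot [ 1.7997e+02  1.0000e-02 -1.7488e+02] F [-3.68 -1.46  5.09] T [-0.263  0.896 -0.077] open 0.0253 g 70.9
shift mm [-0.2 -0.3  1.2] twist 0.0003
```

apply_moves --motion '[{"xyz":[0,0,0],"twist":0,"jaw":-0.2},{"xyz":[0,0,0],"twist":0,"jaw":0.3},{"xyz":[0,0,0],"twist":0,"jaw":0.3},{"xyz":[0,0,0],"twist":0,"jaw":0.3},{"xyz":[0,0,0],"twist":0,"jaw":0.3}]'

```text
time: 21.58
ee_pos: [0.3956, 0.2775, 0.1863]
tcp_rot: [-180.0, -0.0, -174.9]
wrist_force: [0.7, -0.3, -0.2]
opening: 0.0557
grasp_force: 0.0
```

apply_moves --motion '[{"xyz":[0,0,-15],"twist":0,"jaw":0.3},{"xyz":[0,0,-50],"twist":0,"jaw":0.3},{"xyz":[0,0,-100],"twist":0,"jaw":0.3},{"xyz":[0,0,-150],"twist":0,"jaw":0.3},{"xyz":[0,0,-170],"twist":0,"jaw":0.3}]'

```text
time: 22.2
ee_pos: [0.3957, 0.2776, 0.3605]
tcp_rot: [179.9, 0.2, -174.9]
wrist_force: [0.6, -0.5, -0.6]
opening: 0.0556
grasp_force: 0.0
```

```bash
python3 - <<'E'
from h import *
st(); snap('wrist','w9'); snap('scene','sc9'); snap('side','sd9')
im,d,P=load('w9'); Q=P.reshape(-1,3)
H=Q[(abs(Q[:,0]-.40)<.08)&(abs(Q[:,1]-.277)<.03)&(Q[:,2]>.17)&(Q[:,2]<.25)]
b=np.radians(25);a=np.radians(5)
ax=np.array([-np.sin(b)*np.cos(a),-np.sin(b)*np.sin(a),np.cos(b)])
s=H@ax; top=H[s>np.percentile(s,90)-.006]; C=np.median(top,0)
print('top',C.round(4),'axial',np.median(top@ax).round(4),'start', (np.array([.3838,.2763,.2117])@ax).round(4))
cv2.imwrite('pics/c9.png',np.hstack([cv2.imread('pics/sc9.png')[80:340,60:400],cv2.imread('pics/sd9.png')[100:360,150:400]]))
for tag,pts in(('sc9',dict(short=(279,283),mid=(215,297),tall=(203,225))),):
    im,d,P=load(tag)
    for n,h in (('short',.0605),('mid',.0885),('tall',.1165)):
        u,v=pts[n]; q=np.s_[v-28:v+28,u-28:u+28]; Q=P[q].reshape(-1,3); m=abs(Q[:,2]-h)<.006
        print(n,np.round(cv2.minEnclosingCircle(Q[m][:,:2].astype(np.float32))[0],4))
E
```

```text
t 22.2 q [ 35.   -0.2  17.5 107.5  -0.   29.9] p [0.3957 0.2776 0.3605] rot [ 179.87    0.23 -174.89] F [ 0.57 -0.45 -0.63] T [ 0.001 -0.033 -0.09 ] open 0.0556 g 0.0
top [0.3828 0.2764 0.2118] axial 0.0201 start 0.0201
short [ 0.6802 -0.0068]
mid [ 0.6224 -0.1574]
tall [ 0.4561 -0.0837]
```

View pics/c9.png

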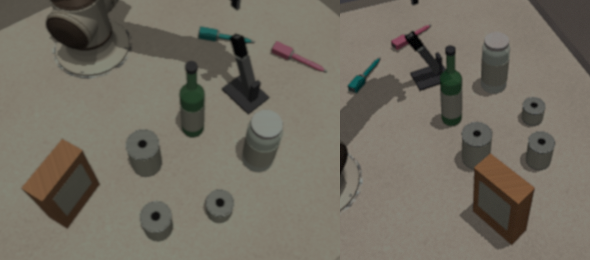

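The wand is fully home: its axial height matches the start (0.0201 m both times). The cans are within 1 mm of where they stood, and nothing else has moved in the pictures.

```bash
python3 -c "
from workcell import bot
print(bot.job_done())"
```

```text
the job is handed in; nothing more can be done
None
```

The wand pressed the short, middle and tall cans in that order, each held for at least half a second at about 3 N. It is back fully home in its holster and released, with no shift seen in the cans or other items, and the job is handed in at about 22 s.

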